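Lock the adapter in the draw press and find the socket that fits its nut

ROBOT

A 6-joint arm with a two-finger parallel gripper is mounted at the origin on the work surface. World frame = base frame: x ahead of the robot, y to its left, z up, the work surface at z = 0. Lengths are in m, angles in rad, forces in N, time in s.
With the tool pointing down it reaches from about 0.25 to 0.725 m from the base axis. Payload 4 kg.
Tool frame: the origin (TCP) lies midway between the tips of the shut fingers; the grasp point (between the pads) lies 19 mm behind it; z points along the fingers, y is the direction in which the jaws open and shut (so a half turn about z gives the same grasp; the last joint's range is limited). The gripper opens to 85 mm and grips with 20 to 120 N. Pads are 22 mm wide; open, the fingers measure 114 mm over their backs; the gripper's body (76 mm by 85 mm) begins 54 mm behind the grasp point. The pads swing forward as they close: fully open they stand 13 mm farther back than shut.
Start: joints at [1.246, 0.241, 0.005, 1.335, 0, 1.571], TCP at [0.16, 0.474, 0.231] pointing down, gripper open.
Joint ranges: [-2.72, 2.72], [-1.05, 1.87], [-1.09, 1.28], [-1.99, 2.15], [-1.42, 1.44], [-3.14, 3.14]. Speed limits (rad/s): [2.79, 2.79, 3.14, 3.14, 3.14, 3.14].

INTERFACE

Orientations are given as a unit quaternion [x, y, z, w].
In Python, from workcell import monitor, cams, order gives the robot as it stands.
- The arm moves only by the tool send_rows, never from a script. Its argument "moves" is a list of rows, each a list of 4 numbers: the shift along the tool's x, y, z as a fraction of full scale, then the turn about the tool's z as a fraction of full scale. A call has 1 to 20 rows; each row shifts and turns the commanded pose from where the row before left it, along the tool's axes as they then stand; what a row does not reach is not made up. Full scale, the value 1, is 100 cm for a shift and 0.1 rad for a turn. A row lasts 1/10 s, in which the tool goes at most 50 mm and 8.59 degrees, less where a joint would pass 70% of its speed; a pose out of reach is approached as far as the arm can. A call with a number of a shift or a turn outside -1 to 1 is refused whole. A call with a gripper value outside its range is refused whole. "claw" is the gripper's target within -1 to 1 (fully open at 1, half-way at 0, shut at -1), set as the call begins (left out, the last holds). The fingers move at their own pace and stop on an object; the grip force is fixed at half the most. Time passes only in rows, so rows that do not move let the fingers close. It gives the time, the measured TCP pose, the force and the opening at its end, in the units of the state.
- monitor.get_obs(): the state, without advancing time (a new reading comes with each control period).
- cams.camera(name): name is "scene" or "top" or "wrist"; returns (picture, depth): 480x640x3 uint8, blue, green, red; 480x640 float32, m along the optical axis (not along the pixel's ray), 0 where there is no reading.
- cams.camera_info(name): a dict with "intrinsics" (3x3 intrinsics, pixels), "distortion" ([k1, k2, p1, p2, k3] as OpenCV has them; the pictures are not rectified), "T" (4x4, takes a point from camera to world coordinates); the wrist camera has in their place "mount" (4x4, takes a point from camera to tool coordinates, whose origin is the TCP and whose axes are the flange's). Camera axes: x right, y up, looking along -z (the intrinsics and any distortion apply to the point x, -y, -z); pixel columns grow to the right and rows downward; lengths in m; the calibration is good to about 2 mm. A picture is of the moment at which its call begins: read the wrist's pose just before it. camera_info takes no time and is no camera call.
- order.job_done(): hands the job in, once; it reports no verdict.
The state is a dict: "clock": time; "joint_pos": joint angles; "joint_vel": joint speeds; "tau": joint torques, N m; "eef_pos": TCP position; "tool_rot": TCP orientation; "ft_force": force on the tool from outside, world axes, zero at the start; "ft_torque": the same for the moment, N m; "grip_width": finger opening in m.
Only numpy, scipy, OpenCV 4.12 (cv2) and the standard library are available. Lean on these libraries where they do the work, as an engineer would, in place of code of your own. Each camera call takes 0.05 s, during which the arm holds its last target.

TASK

Lock the chrome adapter in the bench draw press: swing its sprung lever over to the stop and let it return all the way. Then try the hex sockets from the rubber mat on the adapter's nut until you have the one that goes fully home over it, standing any that do not fit upright back on the mat, and finish while still gripping the fitting socket, seated on the nut. Leave the red release button and the loose parts around the press alone.

Things in the scene. Friction and masses are not known exactly. Their poses are not given: they have to be found in the camera images.
- press: Grey bench draw press, fixed: low box 150 mm (x) x 160 mm (y), steel top at 60 mm, with a 50 mm deep, 37 mm high ledge along its front (-x) side. Origin: centre of the underside of the box; x points from front to back, y to the side with the lever.
- lever (a joint): Lever of the press, hinged about the press's y axis: 0 at rest leaning 0.45 rad towards the press's front (-x), grows as it swings up and over towards the press's +x, stop at 0.9 rad (leaning 0.45 rad to +x). A spring drives it back to 0; it takes about 2 N at the crossbar to start and 4 N at the stop. Only the lever is seen to move.
- lever_tip (a point): Middle of the lever's black crossbar, a horizontal bar 16 mm thick and 56 mm long along the press's y axis, 110 mm from the hinge, about 150 mm above the counter at rest. The steel stem below it is 12 mm thick.
- lever_hinge (a point): Hinge of the lever, 50 mm above the counter at the side of the press, on the axis along the press's y.
- button (a joint): Red round release button (40 mm) on the front ledge of the press, 100 mm in front of the press origin and 20 mm to its -y side: 0 up, 0.008 m fully pressed. Not to be pressed.
- adapter: Chrome offset adapter with the nut, fixed on the press top, 60 mm above the counter. Origin: centre of its underside, on the nut's axis; z up. Its round flange under the nut is 52 mm across, its top 26 mm above the origin.
- nut (a point): Centre of the nut's underside, on the flange's top. Dark hex nut, fixed, 24 mm across flats, 14 mm high; flat normals along this frame's x axis and every 60 degrees from it; a 10 mm stud stands 5 mm proud of the nut. Nothing stands within 70 mm of the nut's axis above the flange.
- mat: Black rubber mat, fixed, 200 mm (x) x 240 mm (y), 4 mm thick. Origin: centre of its underside (its top is 4 mm higher).
- socket_1: Steel hex socket standing mouth down (opening hidden). Origin: centre of its mouth (lower) face, z up. Hexagonal barrel 36 mm across flats (thin dark ring round it, 42.4 mm), z 0 to 30 mm; above it a hexagonal grip head 28 mm across flats, z 30 to 62 mm, with a dark square on top. Normals of all its flats, inside too: along its x axis and every 60 degrees from it. About 0.25 kg.
- socket_2: Socket outwardly the same as socket_1, same origin and axes. Only one of the three fits the nut; the other two have openings clearly too small. Which one fits is to be found by trying: the numbers tell nothing.
- socket_3: Socket outwardly the same as socket_1, same origin and axes. All openings are 24 mm deep; the fitting one is 26.5 mm across flats with a 4 mm lead-in. Fully home, its mouth face lies on the flange, at point nut; one too small stays on the nut's top, 14 mm higher.
- knee_link: Bystander: titanium knee link, bar with two round ends, 110 x 32 x 24 mm, lying flat. Origin: centre of its underside.
- roller_1: Bystander: grey nylon roller, 36 mm across, 30 mm high, standing. Origin: centre of its underside.
- roller_2: Bystander: grey nylon roller, 36 mm across, 30 mm high, standing. Origin: centre of its underside.
- ankle_bracket: Bystander: black carbon ankle bracket, L-shaped, 50 x 80 x 51 mm. Origin: centre of its underside.

How it is judged:
By the outcome, as a careful person would: the job done as asked, in the order asked, and still so for the second after the job is handed in, while the arm keeps its last pose, push and grip.
It also fails if it takes over 72 s, if anything falls off the work surface, if the arm or the gripper's body presses on something with over 40 N, if the wrist force passes 120 N, or if a joint passes its speed limit or range.

## Working session

There is one attempt and no reset: what is moved stays moved. The work goes in short steps, Python scripts to look and compute and a tool call to move; the robot and the scene stay as the last step left them, time stands still between calls to the robot, and variables do not carry over. Pictures are saved under pics/ and viewed, and the job is handed in when it is done.

Besides the shell and the picture viewer there is one more tool, called after "Request:" as name(argument=value, ...), one argument or row to a line, values as JSON. send_rows: Moves the arm, as the interface text tells. Its arguments: {"type":"object","properties":{"moves":{"type":"array","items":{"type":"array","items":{"type":"number","minimum":-1,"maximum":1}}},"claw":{"type":"number"}},"required":["moves"]}

```bash
ls; mkdir -p pics; python3 - <<'E'
from workcell import monitor,cams,order
import cv2
print(monitor.get_obs())
for n in ["scene","top"]:
    i,d=cams.camera(n); cv2.imwrite(f"pics/{n}0.png",i)
    import numpy as np; np.save(f"pics/{n}0.npy",d)
for n in ["scene","top","wrist"]: print(cams.camera_info(n))
E
```

```text
pics
{'clock': 0.0, 'joint_pos': array([1.24599515e+00, 2.41399719e-01, 3.72938071e-03, 1.33516358e+00,
       2.25771469e-06, 1.57082581e+00]), 'joint_vel': array([-0.00080291, -0.00172126,  0.00041582,  0.00077328,  0.0015829 ,
       -0.00110035]), 'tau': array([ 1.21988691e-03, -3.72314465e+01,  2.52409458e+01,  1.69523852e-02,
        1.21424459e-04, -7.93638691e-06]), 'eef_pos': array([0.15936326, 0.47327444, 0.23042152]), 'tool_rot': array([ 1.61702139e-01,  9.86839085e-01, -1.00521181e-03, -1.65826140e-04]), 'ft_force': array([-0.24580831, -0.2654096 ,  0.33360241]), 'ft_torque': array([ 0.00580938, -0.03215511,  0.02555069]), 'grip_width': 0.08536228348667972}
{'intrinsics': array([[558.92017083,   0.        , 320.60435594],
       [  0.        , 558.92017083, 237.57237022],
       [  0.        ,   0.        ,   1.        ]]), 'distortion': array([0.04093754, 0.        , 0.        , 0.        , 0.        ]), 'T': array([[ 0.03093544, -0.60758778,  0.79364985,  1.58787761],
       [ 0.99941864,  0.0074182 , -0.03327695, -0.11481224],
       [ 0.01433122,  0.79421789,  0.60746
[... 489 characters left out ...]
49407,  0.99708824,  1.38049217],
       [ 0.        ,  0.        ,  0.        ,  1.        ]])}
{'intrinsics': array([[341.86575739,   0.        , 323.66763192],
       [  0.        , 341.86575739, 240.26803915],
       [  0.        ,   0.        ,   1.        ]]), 'distortion': array([0.01641208, 0.        , 0.        , 0.        , 0.        ]), 'mount': array([[ 2.94003621e-04,  9.65460590e-01,  2.60548966e-01,
         6.71656441e-02],
       [ 9.99999957e-01, -2.79066846e-04, -9.43222579e-05,
         4.98517068e-04],
       [-1.83538446e-05,  2.60548982e-01, -9.65460630e-01,
        -1.43345709e-01],
       [ 0.00000000e+00,  0.00000000e+00,  0.00000000e+00,
         1.00000000e+00]])}
```

View pics/top0.png

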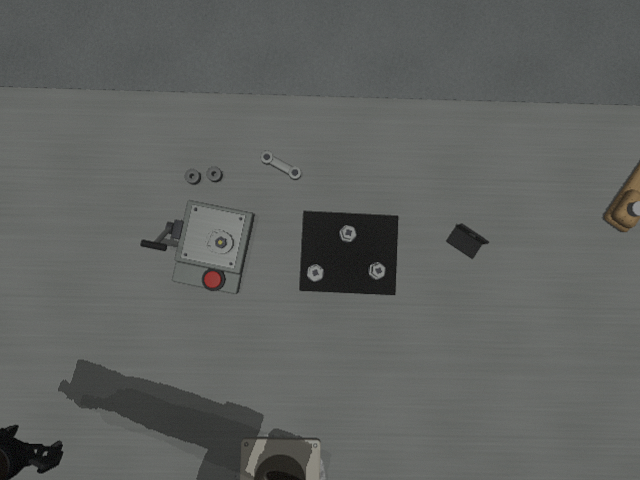

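View pics/scene0.png

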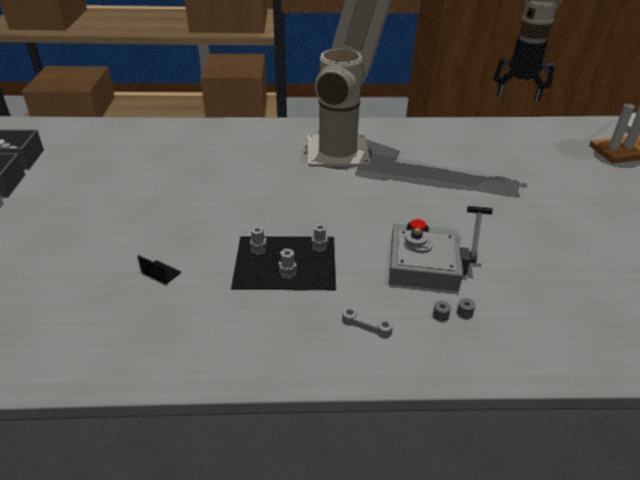

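```bash
cat > h.py <<'E'
import numpy as np, cv2
from scipy.spatial.transform import Rotation as R
from workcell import monitor,cams,order
def T_of(name,obs=None):
    ci=cams.camera_info(name)
    if name=="wrist":
        obs=obs or monitor.get_obs()
        T=np.eye(4);T[:3,:3]=R.from_quat(obs['tool_rot']).as_matrix();T[:3,3]=obs['eef_pos']
        return T@ci['mount'],ci
    return ci['T'],ci
def ray(ci,T,uv):
    p=cv2.undistortPoints(np.array([[uv]],float),ci['intrinsics'],ci['distortion'])[0,0]
    return T[:3,:3]@np.array([p[0],-p[1],-1.0]), T[:3,3]
def onz(ci,T,uv,z):
    d,o=ray(ci,T,uv); return o+d*(z-o[2])/d[2]
def ondepth(ci,T,uv,dep):
    d,o=ray(ci,T,uv); return o+d*dep
def proj(ci,T,P):
    P=np.atleast_2d(P); c=(P-T[:3,3])@T[:3,:3]; c=c*[1,-1,-1]
    return cv2.projectPoints(c,np.zeros(3),np.zeros(3),ci['intrinsics'],ci['distortion'])[0][:,0]
def crop(img,x0,y0,w,h,s,fn):
    c=cv2.resize(img[y0:y0+h,x0:x0+w],None,fx=s,fy=s,interpolation=cv2.INTER_CUBIC)
    cv2.imwrite(fn,c)
E
python3 - <<'E'
from h import *
i=cv2.imread("pics/top0.png")
crop(i,130,140,130,100*4//3,4,"pics/c1.png"); i=np.clip(i*1.0*1.6,0,255).astype('uint8'); crop(i,130,190,130,110,6,"pics/c1.png"); crop(i,290,200,120,100,6,"pics/c2.png")
E
```

```text
(no output)
```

View pics/c1.png

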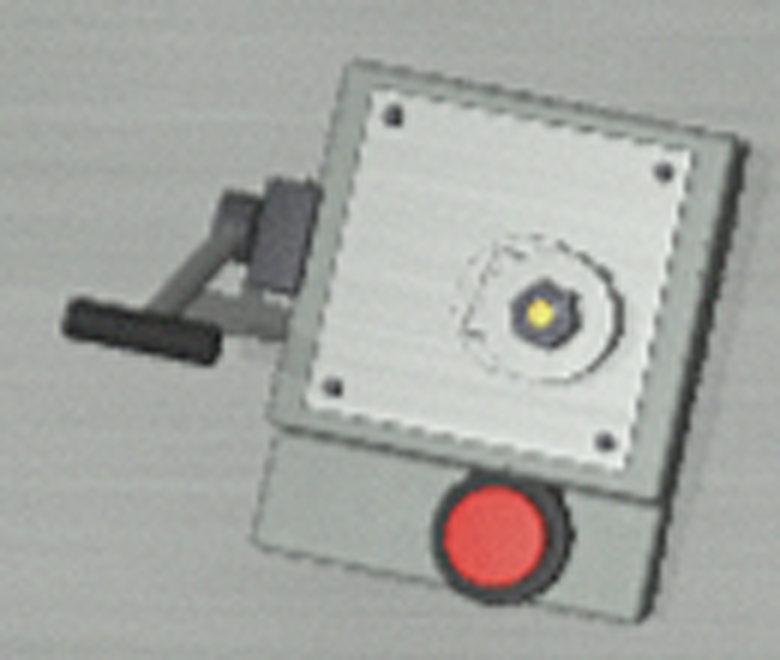

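View pics/c2.png

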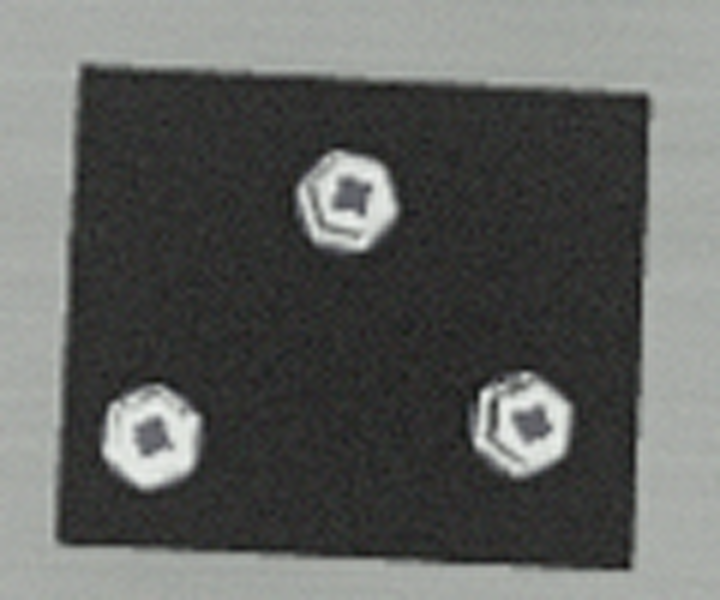

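```bash
python3 - <<'E'
from h import *
T,ci=T_of("top"); d=np.load("pics/top0.npy")
def c1(x,y,z,o=(130,190)):
    uv=(o[0]+x/6-.4,o[1]+y/6-.4); 
    p=onz(ci,T,uv,z); q=ondepth(ci,T,uv,d[int(round(uv[1])),int(round(uv[0]))]); return p.round(4),q.round(4)
c=[c1(*a,.06)[0] for a in [(350,60),(745,140),(655,500),(270,425)]]; print("top corners",c,np.mean(c,0))
for a,b in [(0,3),(1,2)]: v=c[a]-c[b]; print(np.linalg.norm(v),np.degrees(np.arctan2(v[1],v[0])))
for a,b in [(0,1),(3,2)]: v=c[a]-c[b]; print(np.linalg.norm(v),np.degrees(np.arctan2(v[1],v[0])))
print("bar",c1(65+6,320,.158),c1(215,345,.158))
print("stud",c1(540,313,.105)); print("nut",c1(545,315,.1))
print("button",c1(495,538,.05))
for a in [(355,198),(155,438),(533,425)]: print("sock",c1(*a,.066,(290,200)))
E
```

```text
top corners [array([0.6638, 0.2359, 0.06  ]), array([0.6357, 0.0775, 0.06  ]), array([0.4914, 0.1085, 0.06  ]), array([0.5175, 0.2615, 0.06  ])] [0.5771  0.17085 0.06   ]
0.14852289385815237 -9.925295516939748
0.14759231009778256 -12.124581680349197
0.16087314878499764 79.94044142570601
0.15521021229287718 80.31920114061494
bar (array([0.5526, 0.3121, 0.158 ]), array([0.5527, 0.3121, 0.1579])) (array([0.5447, 0.2592, 0.158 ]), array([0.5449, 0.2602, 0.1542]))
stud (array([0.5621, 0.1494, 0.105 ]), array([0.5622, 0.1496, 0.1038]))
nut (array([0.5617, 0.1482, 0.1   ]), array([0.5615, 0.1476, 0.1038]))
button (array([0.4748, 0.1728, 0.05  ]), array([0.475 , 0.1704, 0.0638]))
sock (array([ 0.5936, -0.151 ,  0.066 ]), array([ 0.5934, -0.1508,  0.0693]))
sock (array([ 0.4964, -0.0737,  0.066 ]), array([ 0.4964, -0.0736,  0.0687]))
sock (array([ 0.5051, -0.2235,  0.066 ]), array([ 0.505 , -0.2225,  0.0735]))
```

Request:
send_rows(
  moves=[
    [0, 0, 0, -0.75],
    [0, 0, 0, -0.75],
    [-0.031, -0.0097, 0, 0],
    [-0.031, -0.0097, 0, 0],
    [-0.031, -0.0097, 0, 0],
    [-0.031, -0.0097, 0, 0],
    [-0.031, -0.0097, 0, 0],
    [-0.031, -0.0097, 0, 0],
    [-0.031, -0.0097, 0, 0],
    [-0.031, -0.0097, 0, 0],
    [-0.031, -0.0097, 0, 0],
    [-0.031, -0.0097, 0, 0],
    [-0.031, -0.0097, 0, 0],
    [-0.031, -0.0097, 0, 0],
    [0, 0, 0, 0],
  ],
  claw=-1,
)

```text
clock: 1.6
eef_pos: [0.5085, 0.2923, 0.2301]
tool_rot: [0.09, 0.996, -0.001, 0.0]
ft_force: [-0.7, 0.4, 0.7]
grip_width: 0.0001
```

```bash
python3 - <<'E'
from h import *
o=monitor.get_obs(); print(o['clock'],o['eef_pos'],o['tool_rot'],o['joint_pos'],o['grip_width'],R.from_quat(o['tool_rot']).as_matrix())
i,d=cams.camera("wrist"); cv2.imwrite("pics/w1.png",i); np.save("pics/w1.npy",d)
E
```

```text
1.6 [0.50846996 0.29225278 0.23006275] [ 8.96177423e-02  9.95976011e-01 -6.66199442e-04  4.96520641e-05] [ 5.22254563e-01  4.16192416e-01  2.49824362e-01  1.40511245e+00
 -1.14762510e-03  7.01731269e-01] 7.247544023130262e-05 [[-9.83937316e-01  1.78514309e-01 -2.05020503e-05]
 [ 1.78514177e-01  9.83936433e-01 -1.33593674e-03]
 [-2.18311109e-04 -1.31813791e-03 -9.99999107e-01]]
```

View pics/w1.png

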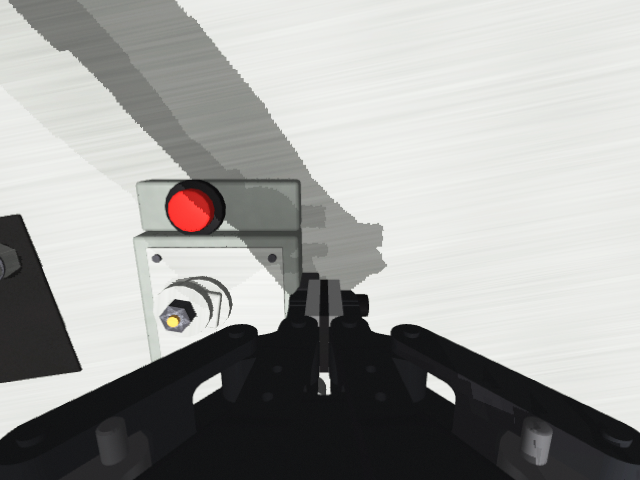

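Request:
send_rows(
  moves=[
    [0, 0, 0.024, 0],
    [0, 0, 0.024, 0],
    [0, 0, 0.024, 0],
    [0, 0, 0.023, 0],
    [-0.02, 0, 0, 0],
    [-0.02, 0, 0, 0],
    [-0.02, 0, 0, 0],
    [-0.01, 0, 0, 0],
    [-0.01, 0, 0, 0],
    [0, 0, 0, 0],
  ],
)

```text
clock: 2.65
eef_pos: [0.5844, 0.281, 0.1361]
tool_rot: [0.087, 0.996, 0.0, -0.0]
ft_force: [-2.6, 0.4, 1.0]
grip_width: -0.0002
```

Request:
send_rows(
  moves=[
    [-0.01, 0, 0, 0],
    [-0.01, 0, 0, 0],
    [0, 0, 0, 0],
  ],
)

```text
clock: 2.95
eef_pos: [0.604, 0.2771, 0.1353]
tool_rot: [0.087, 0.996, -0.0, -0.001]
ft_force: [-3.8, 2.0, -0.1]
grip_width: 0.0
```

```bash
python3 - <<'E'
from h import *
o=monitor.get_obs(); print(o['ft_force'])
i,d=cams.camera("scene"); cv2.imwrite("pics/s2.png",i); crop(i,360,170,160,120,5,"pics/s2c.png")
E
```

```text
[-3.8341012   2.03378468 -0.05554549]
```

View pics/s2c.png

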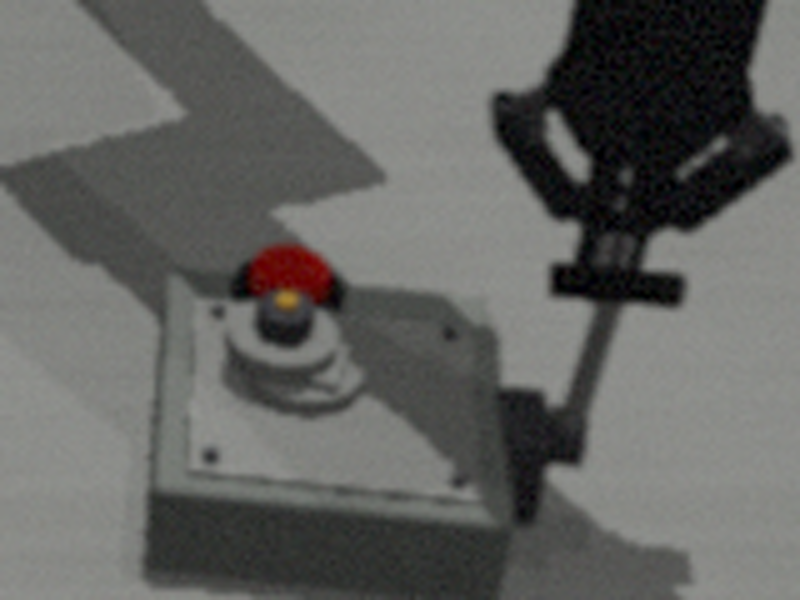

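Request:
send_rows(
  moves=[
    [-0.005, 0, 0, 0],
    [-0.005, 0, 0, 0],
    [0, 0, 0, 0],
  ],
)

```text
clock: 3.3
eef_pos: [0.6133, 0.275, 0.1356]
tool_rot: [0.087, 0.996, -0.001, -0.001]
ft_force: [-5.3, 0.6, -0.7]
grip_width: -0.0002
```

Request:
send_rows(
  moves=[
    [-0.004, 0, 0, 0],
    [0, 0, 0, 0],
  ],
)

```text
clock: 3.5
eef_pos: [0.6172, 0.2744, 0.1358]
tool_rot: [0.087, 0.996, -0.001, -0.001]
ft_force: [-5.6, 0.2, -0.6]
grip_width: 0.0001
```

Request:
send_rows(
  moves=[
    [-0.004, 0, 0, 0],
    [0, 0, 0, 0],
  ],
)

```text
clock: 3.7
eef_pos: [0.6212, 0.2738, 0.136]
tool_rot: [0.087, 0.996, -0.0, -0.001]
ft_force: [-5.9, 0.9, -0.7]
grip_width: -0.0001
```

Request:
send_rows(
  moves=[
    [-0.004, 0, 0, 0],
    [0, 0, 0, 0],
  ],
)

```text
clock: 3.9
eef_pos: [0.6239, 0.2734, 0.1361]
tool_rot: [0.087, 0.996, -0.0, -0.002]
ft_force: [-8.3, 0.9, 0.7]
grip_width: -0.0002
```

Request:
send_rows(
  moves=[
    [-0.003, 0, 0, 0],
    [0, 0, 0, 0],
  ],
)

```text
clock: 4.1
eef_pos: [0.6245, 0.2734, 0.1359]
tool_rot: [0.087, 0.996, -0.0, -0.004]
ft_force: [-14.0, 1.5, 1.9]
grip_width: 0.0002
```

```bash
python3 - <<'E'
from h import *
o=monitor.get_obs(); print(o['ft_force'])
i,d=cams.camera("scene"); cv2.imwrite("pics/s3.png",i); crop(i,360,170,160,120,5,"pics/s3c.png")
E
```

```text
[-14.03402771   1.54102905   1.93913601]
```

View pics/s3c.png

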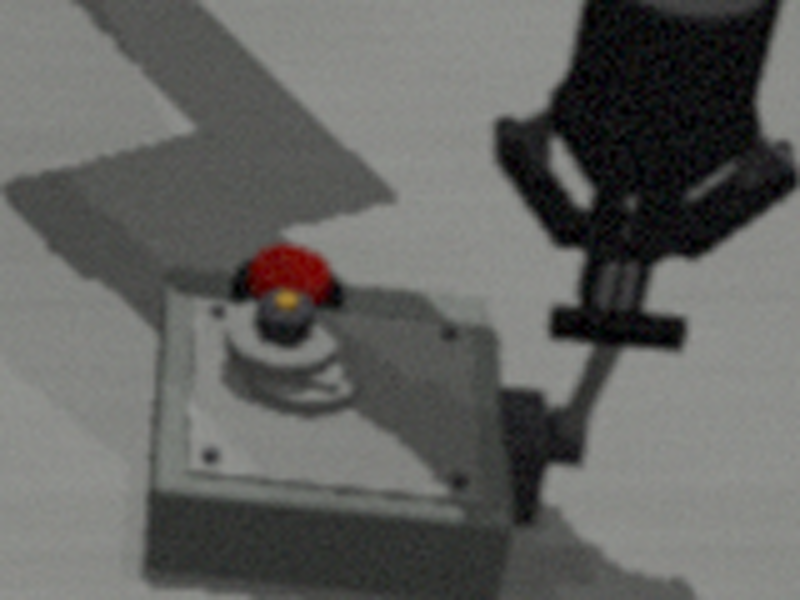

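At the stop: force climbed to 14 N with the tool no longer advancing. Now I follow the lever back and clear it.

Request:
send_rows(
  moves=[
    [0.01, 0, 0, 0],
    [0.01, 0, 0, 0],
    [0.01, 0, 0, 0],
    [0.015, 0, 0, 0],
    [0.015, 0, 0, 0],
    [0.015, 0, 0, 0],
    [0.015, 0, 0, 0],
    [0.015, 0, 0, 0],
    [0.015, 0, 0, 0],
    [0.015, 0, 0, 0],
    [0.02, 0, 0, 0],
    [0, 0, -0.035, 0],
    [0, 0, -0.035, 0],
    [0, 0, -0.035, 0],
    [0, 0, -0.03, 0],
    [0, 0, 0, 0],
  ],
)

```text
clock: 5.75
eef_pos: [0.4799, 0.3012, 0.278]
tool_rot: [0.088, 0.996, 0.004, 0.007]
ft_force: [0.9, 0.4, 0.0]
grip_width: 0.0
```

```bash
python3 - <<'E'
from h import *
o=monitor.get_obs(); print(o['ft_force'])
i,d=cams.camera("top"); cv2.imwrite("pics/t4.png",i); i=np.clip(i*1.6,0,255).astype('uint8'); crop(i,130,190,130,100,6,"pics/t4c.png")
E
```

```text
[0.87708849 0.36139534 0.02778796]
```

View pics/t4c.png

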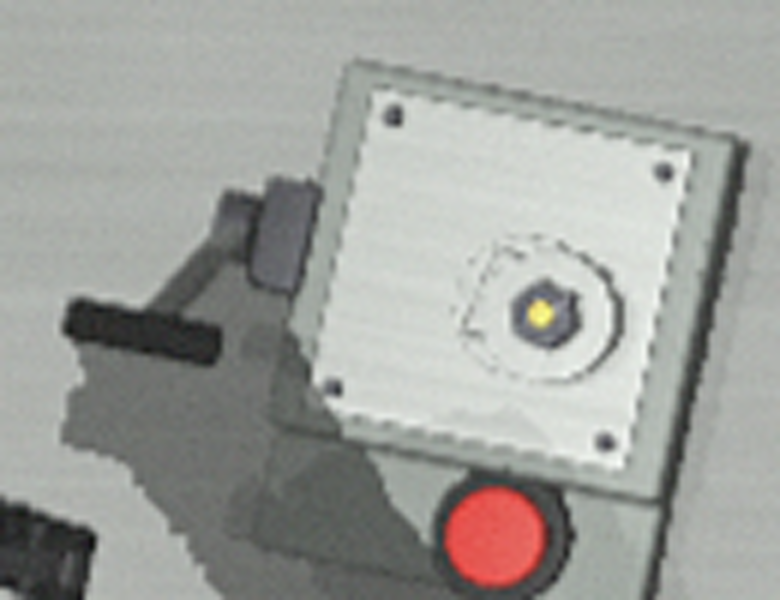

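Request:
send_rows(
  moves=[
    [-0.0226, -0.0226, 0.013, 0],
    [-0.0226, -0.0226, 0.013, 0],
    [-0.0226, -0.0226, 0.013, 0],
    [-0.0226, -0.0226, 0.013, 0],
    [-0.0226, -0.0226, 0.013, 0],
    [-0.0226, -0.0226, 0.013, 0],
    [0, 0, 0, 0],
    [0, 0, 0, 0],
  ],
  claw=1,
)

```text
clock: 6.6
eef_pos: [0.586, 0.1416, 0.1918]
tool_rot: [0.088, 0.996, -0.0, -0.001]
ft_force: [-0.5, -0.4, -0.4]
grip_width: 0.0855
```

```bash
python3 - <<'E'
from h import *
o=monitor.get_obs(); print(o['eef_pos'],o['tool_rot'])
i,d=cams.camera("wrist"); cv2.imwrite("pics/w5.png",i); np.save("pics/w5.npy",d); np.savez("pics/w5o.npz",p=o['eef_pos'],q=o['tool_rot'])
E
```

```text
[0.58602451 0.14156328 0.19184962] [ 8.83098980e-02  9.96092720e-01 -4.14940829e-04 -6.95283901e-04]
```

View pics/w5.png

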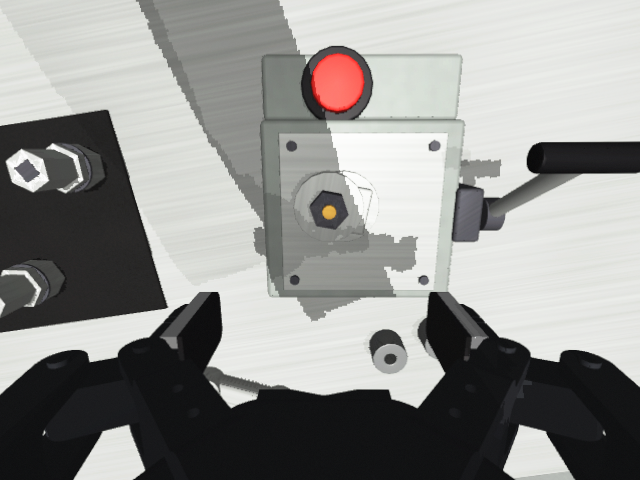

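```bash
python3 - <<'E'
from h import *
i=cv2.imread("pics/w5.png"); i=np.clip(i*1.5,0,255).astype('uint8'); crop(i,285,170,100,75,8,"pics/w5c.png")
E
```

```text
(no output)
```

View pics/w5c.png

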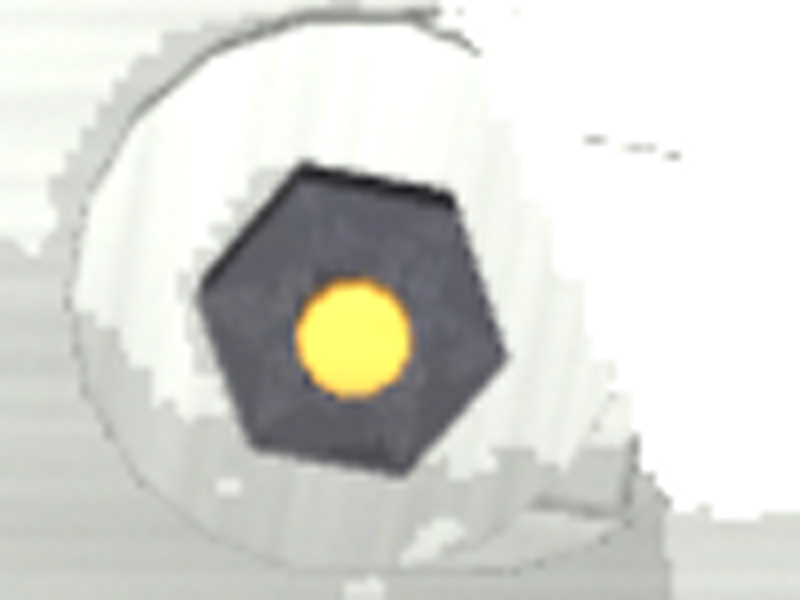

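```bash
python3 - <<'E'
from h import *
z=np.load("pics/w5o.npz"); T,ci=T_of("wrist",dict(eef_pos=z['p'],tool_rot=z['q'])); d=np.load("pics/w5.npy")
f=lambda x,y:(285+x/8-.44,170+y/8-.44)
c=np.array([onz(ci,T,f(*a),.1) for a in [(200,296),(250,447),(403,473),(505,357),(455,207),(305,180)]])
m=c.mean(0); print(m, np.hypot(*(c-m)[:,:2].T)*1000)
a=np.degrees(np.arctan2(*(c-m)[:,1::-1].T)); print(a, (a-30)%60)
print("stud",onz(ci,T,f(354,338),.105)); u=f(354,338); print(ondepth(ci,T,u,d[int(u[1]),int(u[0])])); u=f(280,320);print(ondepth(ci,T,u,d[int(u[1]),int(u[0])]))
print(np.degrees(np.arctan2(*(R.from_quat(z['q']).as_matrix()[1::-1,1]))))
# flange center
c=np.array([onz(ci,T,f(*a),.086)[:2] for a in [(75,300),(90,190),(300,15),(450,565),(120,445),(250,540)]]).astype('float32')
print(cv2.minEnclosingCircle(c))
# press corner hints
T2,c2=T_of("top")
def fc(x,y): return (130+x/6-.4,190+y/6-.4)
print("top stud",onz(c2,T2,fc(540,313),.105))
E
```

```text
[0.56198754 0.15004197 0.1       ] [13.5743158  13.93196868 13.70607933 13.52242533 13.67070055 13.4908962 ]
[-111.99375904  -50.49644252    8.89590141   68.92487025  130.17201412
 -172.13019951] [38.00624096 39.50355748 38.89590141 38.92487025 40.17201412 37.86980049]
stud [0.56197851 0.15006558 0.105     ]
[0.56167504 0.15009552 0.10667804]
[0.5600558  0.14394808 0.10080467]
79.86726394732285
((0.5622292160987854, 0.15062116086483002), 0.026594841852784157)
top stud [0.56214464 0.14935167 0.105     ]
```

Request:
send_rows(
  moves=[
    [-0.004, -0.037, -0.007, 0],
    [-0.004, -0.037, -0.007, 0],
    [-0.004, -0.037, -0.007, 0],
    [-0.004, -0.037, -0.007, 0],
    [-0.004, -0.037, -0.007, 0],
    [-0.004, -0.037, -0.007, 0],
    [-0.004, -0.037, -0.007, 0],
    [-0.004, -0.037, -0.007, 0],
    [0, 0, 0, 0],
    [0, 0, 0, 0],
  ],
)

```text
clock: 7.65
eef_pos: [0.5663, -0.1542, 0.25]
tool_rot: [0.087, 0.996, 0.0, 0.001]
ft_force: [-0.0, -0.2, 0.2]
grip_width: 0.0854
```

```bash
cat > shot.py <<'E'
import sys
from h import *
n=sys.argv[1]; o=monitor.get_obs(); print(o['clock'],o['eef_pos'].round(4),o['tool_rot'].round(4),o['joint_pos'].round(2))
i,d=cams.camera("wrist"); cv2.imwrite(f"pics/{n}.png",i); np.save(f"pics/{n}.npy",d); np.savez(f"pics/{n}o.npz",p=o['eef_pos'],q=o['tool_rot'])
E
python3 shot.py w6
```

```text
7.65 [ 0.5663 -0.1542  0.25  ] [8.750e-02 9.962e-01 0.000e+00 8.000e-04] [-0.27  0.41  0.29  1.45  0.   -0.09]
```

View pics/w6.png

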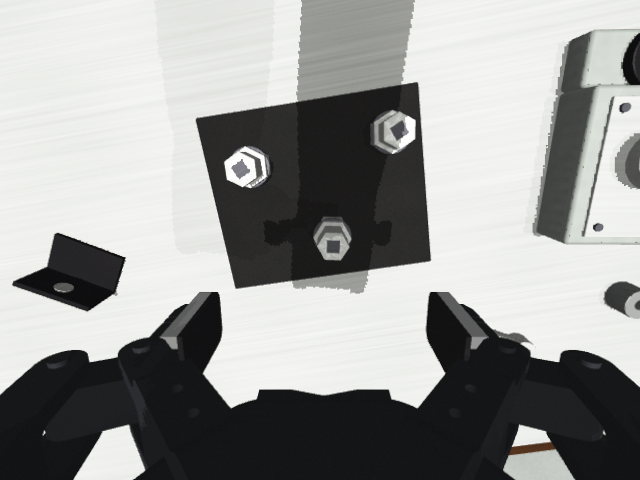

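```bash
python3 - <<'E'
from h import *
i=cv2.imread("pics/w6.png")
a=[cv2.resize(i[y:y+60,x:x+60],None,fx=6.5,fy=6.5,interpolation=cv2.INTER_CUBIC) for x,y in [(303,210),(363,102)]]
cv2.imwrite("pics/w6c.png",np.hstack(a)); crop(i,217,137,60,60,8,"pics/w6d.png")
E
```

```text
(no output)
```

View pics/w6c.png

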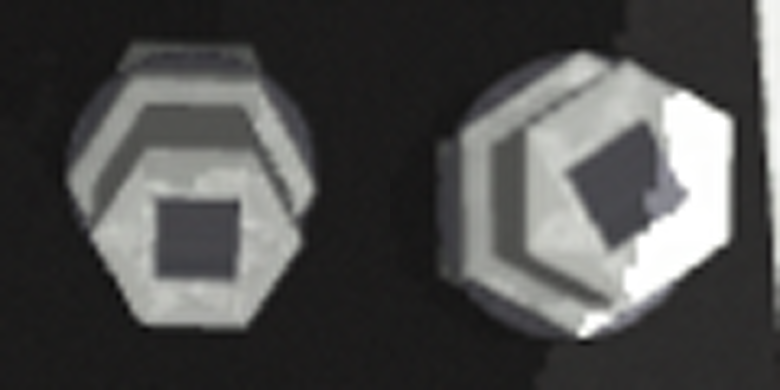

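View pics/w6d.png

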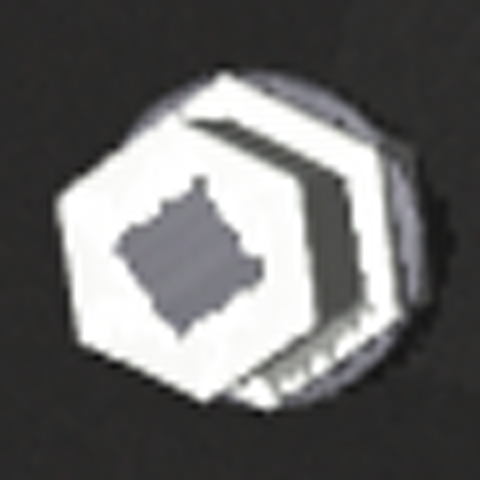

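```bash
cat > hexm.py <<'E'
from h import *
def hexmeas(n,pts,org,s,z):
    q=np.load(f"pics/{n}o.npz"); T,ci=T_of("wrist",dict(eef_pos=q['p'],tool_rot=q['q']))
    k=.5-.5/s
    c=np.array([onz(ci,T,(org[0]+x/s-k,org[1]+y/s-k),z) for x,y in pts])
    m=c.mean(0); a=np.degrees(np.arctan2(*(c-m)[:,1::-1].T))
    print(m.round(4),"r",(np.hypot(*(c-m)[:,:2].T)*1000).round(1),"normals mod60",((a-30)%60).round(1))
E
python3 - <<'E'
from hexm import *
hexmeas("w6",[(92,238),(146,148),(250,148),(302,240),(247,328),(145,325)],(303,210),6.5,.066)
hexmeas("w6",[(135,130),(240,62),(343,118),(343,243),(238,308),(135,250)],(363,102),6.5,.066)
hexmeas("w6",[(57,195),(185,122),(303,185),(315,330),(207,403),(78,340)],(217,137),8,.066)
E
```

```text
[ 0.5954 -0.1493  0.066 ] r [16.1 16.3 16.3 16.1 16.4 16.1] normals mod60 [49.7 48.7 50.9 49.1 48.5 50.3]
[ 0.4975 -0.0714  0.066 ] r [16.6 16.3 16.5 16.9 16.5 16.5] normals mod60 [23.4 22.9 22.8 23.1 23.  21.1]
[ 0.5064 -0.2221  0.066 ] r [16.9 16.  16.3 16.1 16.3 16.5] normals mod60 [22.6 18.7 23.4 21.5 23.  22.6]
```

Request:
send_rows(
  moves=[
    [0, 0, 0, -0.47],
    [0.0134, 0.0184, 0.0225, 0],
    [0.0134, 0.0184, 0.0225, 0],
    [0.0134, 0.0184, 0.0225, 0],
    [0.0134, 0.0184, 0.0225, 0],
    [0, 0, 0, 0],
    [0, 0, 0, 0],
  ],
)

```text
clock: 8.4
eef_pos: [0.5223, -0.073, 0.1595]
tool_rot: [0.062, 0.998, -0.0, -0.0]
ft_force: [-0.2, 0.2, 0.3]
grip_width: 0.0854
```

```bash
python3 shot.py w7; python3 - <<'E'
from h import *
i=cv2.imread("pics/w7.png"); crop(i,270,150,120,90,6.5,"pics/w7c.png"); cv2.imwrite("pics/w7s.png",cv2.resize(i,(320,240)))
E
```

```text
8.4 [ 0.5223 -0.073   0.1595] [ 6.210e-02  9.981e-01 -1.000e-04 -1.000e-04] [-0.14  0.34 -0.06  1.18 -0.   -0.01]
```

View pics/w7c.png

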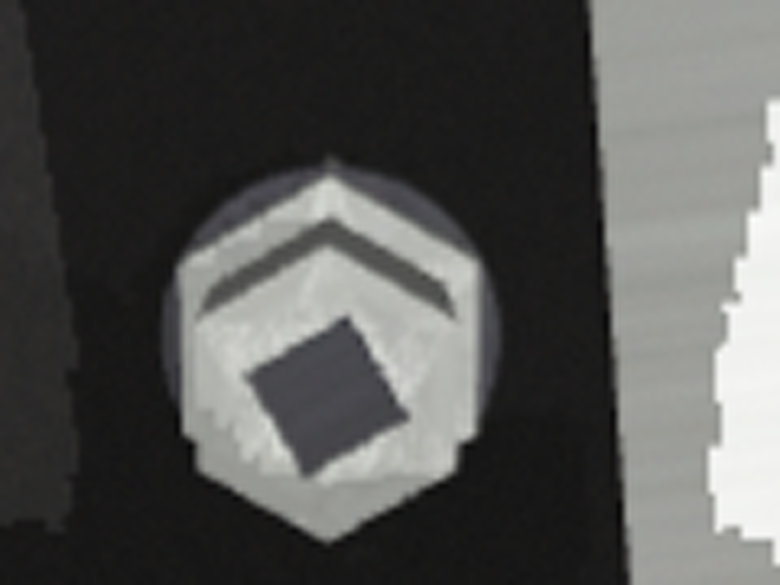

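```bash
python3 - <<'E'
from hexm import *
hexmeas("w7",[(197,318),(197,470),(328,543),(458,470),(458,318),(328,247)],(270,150),6.5,.066)
E
```

```text
[ 0.4975 -0.0717  0.066 ] r [16.3 16.4 16.4 16.3 16.3 15.9] normals mod60 [21.8 22.8 22.9 22.9 23.9 22.6]
```

Request:
send_rows(
  moves=[
    [0.0124, -0.0009, 0, 0],
    [0.0124, -0.0009, 0, 0],
    [0, 0, 0.03, 0],
    [0, 0, 0.03, 0],
    [0, 0, 0.03, 0],
    [0, 0, 0.02, 0],
    [0, 0, 0.0115, 0],
    [0, 0, 0, 0],
  ],
)

```text
clock: 9.25
eef_pos: [0.4977, -0.0736, 0.0373]
tool_rot: [0.064, 0.998, -0.0, -0.0]
ft_force: [-0.4, 0.2, 0.2]
grip_width: 0.0854
```

Request:
send_rows(
  moves=[
    [0, 0.0017, 0, 0],
    [0, 0, 0, 0],
  ],
)

```text
clock: 9.45
eef_pos: [0.4993, -0.0717, 0.0393]
tool_rot: [0.064, 0.998, -0.0, 0.002]
ft_force: [0.0, 0.3, 0.3]
grip_width: 0.0853
```

Request:
send_rows(
  moves=[
    [0, 0, 0, 0],
    [0, 0, 0, 0],
    [0, 0, 0, 0],
    [0, 0, 0, 0],
    [0, 0, 0, 0],
  ],
  claw=-1,
)

```text
clock: 9.95
eef_pos: [0.4979, -0.0716, 0.0382]
tool_rot: [0.064, 0.998, -0.0, 0.0]
ft_force: [-0.9, -0.7, 3.1]
grip_width: 0.0273
```

Request:
send_rows(
  moves=[
    [0, 0, -0.01, 0],
    [0, 0, -0.03, 0],
    [0, 0, -0.035, -0.7],
    [0, 0, -0.035, -0.7],
    [0, 0, -0.03, -0.7],
    [0, 0, 0, -0.71],
    [-0.014, 0.03, 0, 0],
    [-0.014, 0.03, 0, 0],
    [-0.014, 0.03, 0, 0],
    [-0.014, 0.03, 0, 0],
    [-0.014, 0.03, 0, 0],
    [-0.014, 0.03, 0, 0],
    [-0.0137, 0.029, 0, 0],
    [0, 0, 0, 0],
    [0, 0, 0, 0],
    [0, 0, 0, 0],
  ],
)

```text
clock: 11.55
eef_pos: [0.5618, 0.1492, 0.1776]
tool_rot: [-0.076, 0.997, -0.0, -0.001]
ft_force: [-0.2, -0.1, -2.7]
grip_width: 0.0272
```

```bash
python3 shot.py w8
```

```text
11.55 [0.5618 0.1492 0.1776] [-7.630e-02  9.971e-01 -3.000e-04 -6.000e-04] [ 0.26  0.43  0.13  1.28 -0.    0.11]
```

View pics/w8.png

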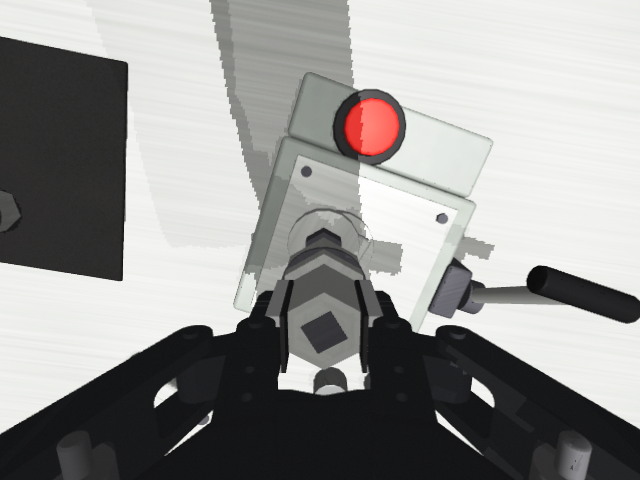

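```bash
python3 - <<'E'
from h import *
i=cv2.imread("pics/w8.png"); crop(i,265,220,130,160,5,"pics/w8c.png")
z=np.load("pics/w8o.npz"); T,ci=T_of("wrist",dict(eef_pos=z['p'],tool_rot=z['q'])); d=np.load("pics/w8.npy")
Rt=R.from_quat(z['q']).as_matrix()
for uv in [(324,332),(324,360),(305,330)]:
    print(Rt.T@(ondepth(ci,T,uv,d[uv[1],uv[0]])-z['p']))
    print(Rt.T@(onz(ci,T,uv,z['p'][2]+.028)-z['p']))
E
```

```text
[ 0.00077441  0.00125349 -0.02951091]
[-0.00010106  0.00125492 -0.02800076]
[-0.01171036  0.00126081 -0.02857998]
[-0.01209577  0.00126138 -0.02801636]
[ 0.00120042 -0.00583272 -0.02881506]
[ 0.00073167 -0.00588261 -0.02799627]
```

View pics/w8c.png

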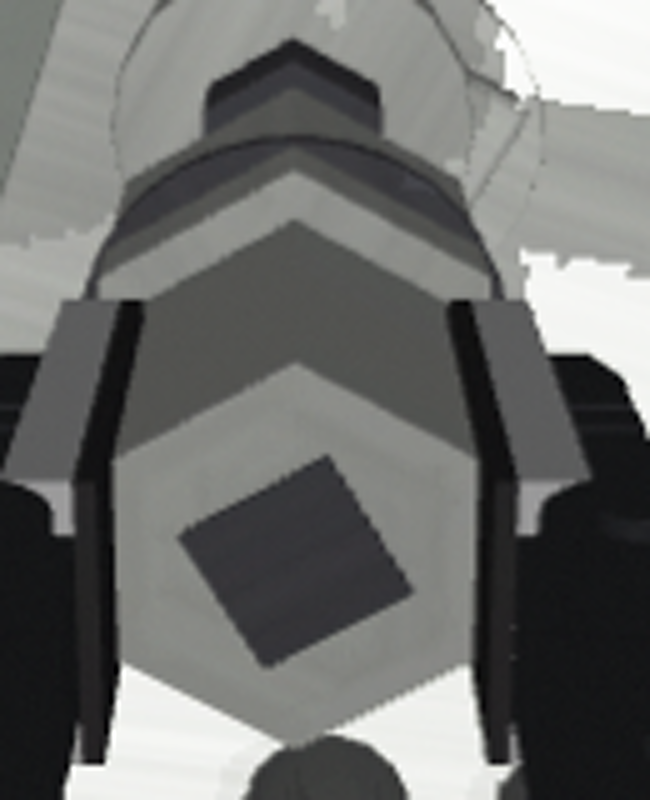

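Request:
send_rows(
  moves=[
    [0, 0, 0.018, 0],
    [0, 0, 0.016, 0],
    [0, 0, 0.004, 0],
    [0, 0, 0.003, 0],
    [0, 0, 0, 0],
  ],
)

```text
clock: 12.1
eef_pos: [0.5625, 0.1495, 0.1371]
tool_rot: [-0.076, 0.997, 0.0, 0.0]
ft_force: [-0.8, 0.0, -1.2]
grip_width: 0.027
```

Request:
send_rows(
  moves=[
    [0, 0, 0.002, 0],
    [0, 0, 0.001, 0],
    [0, 0, 0, 0],
  ],
)

```text
clock: 12.4
eef_pos: [0.5627, 0.15, 0.1342]
tool_rot: [-0.077, 0.997, 0.0, 0.0]
ft_force: [0.8, -0.3, -1.2]
grip_width: 0.027
```

Request:
send_rows(
  moves=[
    [0, 0, 0.002, 0],
    [0, 0, 0.001, 0],
    [0, 0, 0, 0],
  ],
)

```text
clock: 12.7
eef_pos: [0.5628, 0.1501, 0.1341]
tool_rot: [-0.077, 0.997, 0.0, 0.002]
ft_force: [-4.0, -1.5, 12.7]
grip_width: 0.027
```

Request:
send_rows(
  moves=[
    [0, 0, 0.002, 0],
    [0, 0, 0, 0],
  ],
)

```text
clock: 12.9
eef_pos: [0.5629, 0.1501, 0.1341]
tool_rot: [-0.077, 0.997, 0.0, 0.002]
ft_force: [-8.4, -1.8, 20.5]
grip_width: 0.0272
```

Request:
send_rows(
  moves=[
    [0, 0, -0.002, 0],
    [0.001, 0, 0, 0],
    [0, 0, 0, 0.4],
    [0, 0, 0, -0.8],
    [0, 0, 0, 0.4],
    [-0.002, 0, 0, 0],
    [0, 0, 0, 0.4],
    [0, 0, 0, -0.8],
    [0, 0, 0, 0.4],
    [0.001, 0.001, 0, 0],
    [0, -0.002, 0, 0],
    [0, 0.001, 0, 0],
    [0, 0, 0, 0],
  ],
)

```text
clock: 14.2
eef_pos: [0.5648, 0.1506, 0.1342]
tool_rot: [-0.077, 0.997, 0.001, 0.004]
ft_force: [-0.0, -0.1, 9.1]
grip_width: 0.0272
```

```bash
python3 shot.py w9; python3 - <<'E'
from h import *
i=cv2.imread("pics/w9.png"); crop(i,240,180,160,160,4,"pics/w9c.png")
E
```

```text
14.2 [0.5648 0.1506 0.1342] [-7.660e-02  9.971e-01  5.000e-04  3.600e-03] [ 0.26  0.46  0.06  1.17 -0.    0.11]
```

View pics/w9c.png

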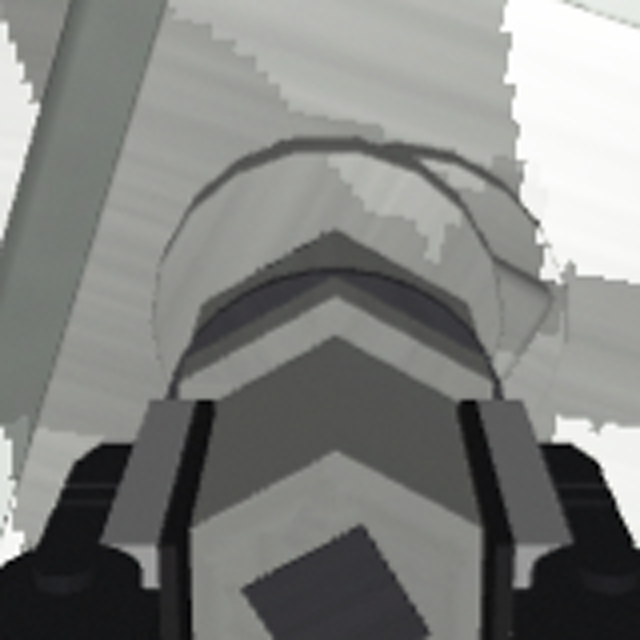

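Request:
send_rows(
  moves=[
    [0, 0, -0.006, 0],
    [0, 0, -0.006, 0],
    [0, 0, 0, 0],
    [0, 0, 0, 0],
    [0, 0, 0, 0],
  ],
)

```text
clock: 14.75
eef_pos: [0.562, 0.1499, 0.1422]
tool_rot: [-0.077, 0.997, -0.0, -0.001]
ft_force: [-1.1, 0.4, -2.2]
grip_width: 0.0272
```

```bash
python3 shot.py w10; python3 - <<'E'
from h import *
i=cv2.imread("pics/w10.png"); crop(i,240,180,160,160,4,"pics/w10c.png")
E
```

```text
14.75 [0.562  0.1499 0.1422] [-7.650e-02  9.971e-01 -1.000e-04 -6.000e-04] [0.26 0.45 0.07 1.19 0.   0.11]
```

View pics/w10c.png

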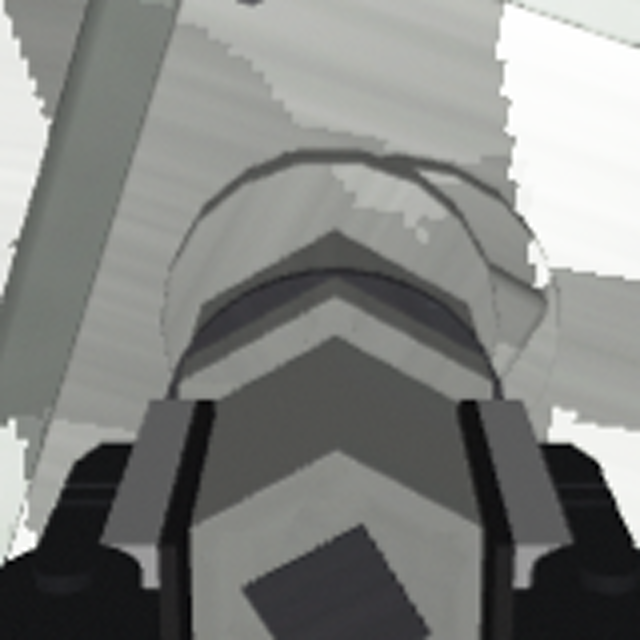

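```bash
cat > ov.py <<'E'
import sys
from h import *
n=sys.argv[1]; cx,cy=float(sys.argv[2]),float(sys.argv[3])
z=np.load(f"pics/{n}o.npz"); T,ci=T_of("wrist",dict(eef_pos=z['p'],tool_rot=z['q']))
Rt=R.from_quat(z['q']).as_matrix()
i=cv2.imread(f"pics/{n}.png"); s=5; x0,y0=240,190
c=cv2.resize(i[y0:y0+120,x0:x0+160],None,fx=s,fy=s,interpolation=cv2.INTER_CUBIC)
t=np.linspace(0,2*np.pi,73)
def dr(P,col):
    p=(proj(ci,T,P)-[x0,y0]+.4)*s; cv2.polylines(c,[p.round().astype(int)],True,col,1)
dr(np.c_[cx+.026*np.cos(t),cy+.026*np.sin(t),0*t+.086],(0,0,255))
# socket rings assumed centred on TCP, ring z~?
for zz in (.002,.03): dr(z['p']+(np.c_[.0208*np.cos(t[::12]+np.pi/6*0),.0208*np.sin(t[::12]),0*t[::12]+.034-zz])@Rt.T,(0,255,0))
cv2.imwrite(f"pics/{n}v.png",c)
E
python3 ov.py w10 .562 .150
```

```text
(no output)
```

View pics/w10v.png

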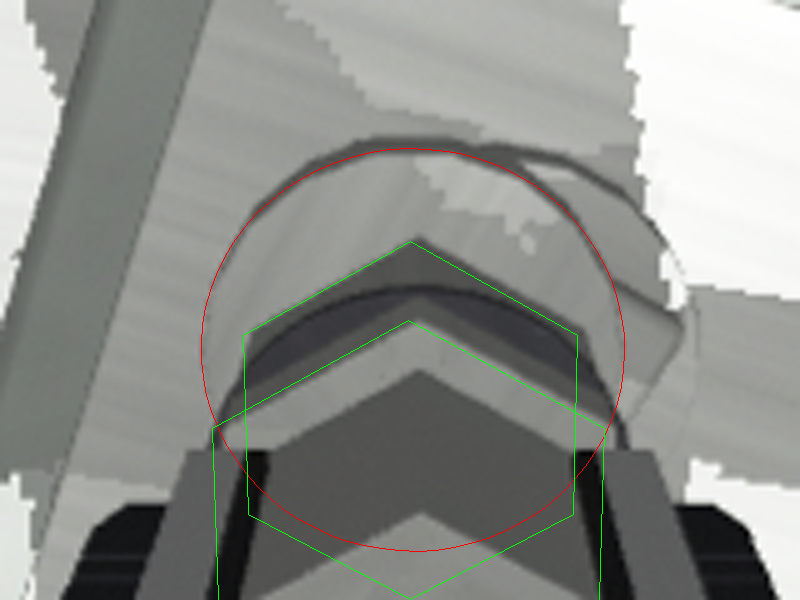

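Request:
send_rows(
  moves=[
    [0, -0.0011, 0, 0],
    [0, 0, 0.005, 0],
    [0, 0, 0.003, 0],
    [0, 0, 0.003, 0],
    [0, 0, 0, 0],
  ],
)

```text
clock: 15.3
eef_pos: [0.5624, 0.1487, 0.1341]
tool_rot: [-0.076, 0.997, 0.0, 0.001]
ft_force: [-4.6, -1.2, 10.8]
grip_width: 0.027
```

Request:
send_rows(
  moves=[
    [0, 0, 0.002, 0],
    [0, 0, 0, 0],
  ],
)

```text
clock: 15.5
eef_pos: [0.5625, 0.1488, 0.1341]
tool_rot: [-0.076, 0.997, 0.0, 0.001]
ft_force: [-7.9, -1.6, 19.6]
grip_width: 0.0273
```

Request:
send_rows(
  moves=[
    [0, 0, -0.018, 0],
    [0, 0, -0.03, 0],
    [0.0137, -0.03, 0, 0],
    [0.014, -0.03, 0, 0],
    [0.014, -0.03, 0, 0],
    [0.014, -0.03, 0, 0],
    [0.014, -0.03, 0, 0],
    [0.014, -0.03, 0, 0],
    [0.014, -0.028, 0, 0],
    [0, 0, 0.035, 0],
    [0, 0, 0.035, 0],
    [0, 0, 0.035, 0],
    [0, 0, 0.025, 0],
    [0, 0, 0, 0],
    [0, 0, 0, 0],
  ],
)

```text
clock: 17.0
eef_pos: [0.4975, -0.0716, 0.0478]
tool_rot: [-0.077, 0.997, 0.0, -0.0]
ft_force: [0.5, 0.2, -2.2]
grip_width: 0.0266
```

Request:
send_rows(
  moves=[
    [0, 0, 0.005, 0],
    [0, 0, 0.003, 0],
    [0, 0, 0.001, 0],
    [0, 0, 0, 0],
  ],
)

```text
clock: 17.4
eef_pos: [0.498, -0.0717, 0.0393]
tool_rot: [-0.077, 0.997, -0.0, 0.0]
ft_force: [-0.3, -0.2, -1.5]
grip_width: 0.0273
```

Request:
send_rows(
  moves=[
    [0, 0, 0.001, 0],
    [0, 0, 0.001, 0],
    [0, 0, 0, 0],
  ],
)

```text
clock: 17.7
eef_pos: [0.4982, -0.0717, 0.0382]
tool_rot: [-0.077, 0.997, -0.0, 0.001]
ft_force: [-2.5, -0.1, 6.6]
grip_width: 0.0269
```

Request:
send_rows(
  moves=[
    [0, 0, 0, 0],
    [0, 0, 0, 0],
    [0, 0, 0, 0],
    [0, 0, 0, 0],
    [0, 0, 0, 0],
    [0, 0, -0.02, 0],
    [0, 0, -0.03, 0],
    [0, 0, -0.035, -0.62],
    [0, 0, -0.035, -0.62],
    [0, 0, 0, -0.63],
    [-0.0228, -0.0264, 0, 0],
    [-0.0228, -0.0264, 0, 0],
    [-0.0228, -0.0264, 0, 0],
    [-0.0228, -0.0264, 0, 0],
    [0, 0, 0, 0],
    [0, 0, 0, 0],
  ],
  claw=1,
)

```text
clock: 19.3
eef_pos: [0.6186, -0.1409, 0.1555]
tool_rot: [-0.169, 0.986, 0.001, -0.001]
ft_force: [-0.6, 0.2, 0.3]
grip_width: 0.0856
```

```bash
python3 shot.py w11; python3 - <<'E'
from h import *
i=cv2.imread("pics/w11.png"); crop(i,270,150,120,90,6.5,"pics/w11c.png")
E
```

```text
19.3 [ 0.6186 -0.1409  0.1555] [-1.690e-01  9.856e-01  5.000e-04 -1.000e-03] [-0.22  0.55  0.27  1.29  0.   -0.56]
```

View pics/w11.png

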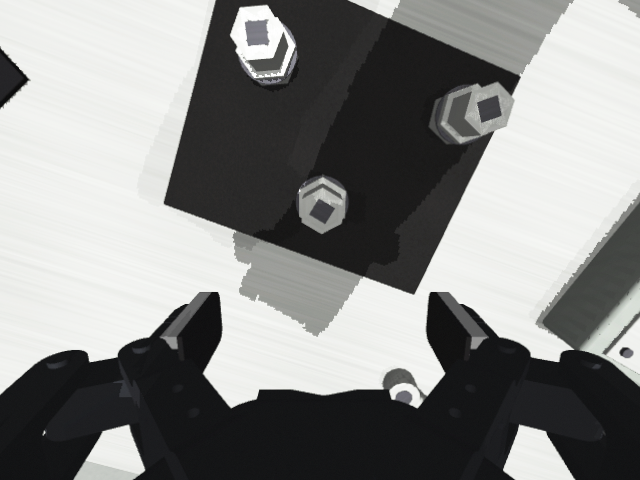

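View pics/w11c.png

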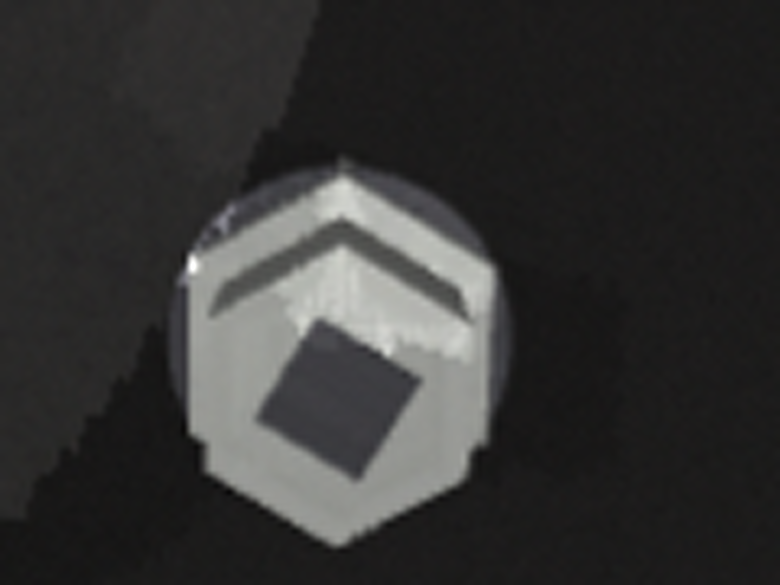

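```bash
python3 - <<'E'
from hexm import *
hexmeas("w11",[(207,320),(206,474),(339,548),(470,474),(472,320),(341,247)],(270,150),6.5,.066)
E
```

```text
[ 0.5951 -0.1492  0.066 ] r [16.2 16.4 16.3 16.2 16.3 16. ] normals mod60 [48.4 49.3 49.3 49.2 50.3 48.7]
```

Request:
send_rows(
  moves=[
    [0.0125, -0.0006, 0, 0],
    [0.0125, -0.0006, 0, 0],
    [0, 0, 0.03, 0],
    [0, 0, 0.03, 0],
    [0, 0, 0.03, 0],
    [0, 0, 0.018, 0],
    [0, 0, 0.009, 0],
    [0, 0, 0, 0],
    [0, 0, 0, 0],
  ],
)

```text
clock: 20.25
eef_pos: [0.5962, -0.1501, 0.0411]
tool_rot: [-0.169, 0.986, -0.0, 0.001]
ft_force: [0.7, -0.3, 0.3]
grip_width: 0.0855
```

Request:
send_rows(
  moves=[
    [0.0006, 0, 0.002, 0],
    [0, 0, 0, 0],
  ],
)

```text
clock: 20.45
eef_pos: [0.5958, -0.1506, 0.0389]
tool_rot: [-0.169, 0.986, -0.0, 0.001]
ft_force: [-0.6, -0.7, 0.8]
grip_width: 0.0852
```

Request:
send_rows(
  moves=[
    [0, 0, 0, 0],
    [0, 0, 0, 0],
    [0, 0, 0, 0],
    [0, 0, 0, 0],
    [0, 0, 0, 0],
  ],
  claw=-1,
)

```text
clock: 20.95
eef_pos: [0.5955, -0.1505, 0.038]
tool_rot: [-0.169, 0.986, -0.0, 0.0]
ft_force: [-1.0, -1.4, 1.7]
grip_width: 0.0268
```

Request:
send_rows(
  moves=[
    [0, 0, -0.01, 0],
    [0, 0, -0.03, 0],
    [0, 0, -0.035, 0.62],
    [0, 0, -0.035, 0.62],
    [0, 0, -0.03, 0.61],
    [-0.0015, 0.0334, 0, 0],
    [-0.0015, 0.0334, 0, 0],
    [-0.0015, 0.0334, 0, 0],
    [-0.0015, 0.0334, 0, 0],
    [-0.0015, 0.0334, 0, 0],
    [-0.0015, 0.0334, 0, 0],
    [-0.0015, 0.0334, 0, 0],
    [-0.0015, 0.0334, 0, 0],
    [-0.0012, 0.0338, 0, 0],
    [0, 0, 0.018, 0],
    [0, 0, 0.014, 0],
    [0, 0, 0, 0],
    [0, 0, 0, 0],
    [0, 0, 0, 0],
  ],
)

```text
clock: 22.85
eef_pos: [0.5622, 0.1488, 0.1468]
tool_rot: [-0.077, 0.997, 0.0, 0.001]
ft_force: [0.2, 0.3, -2.1]
grip_width: 0.0272
```

```bash
python3 shot.py w12;python3 ov.py w12 .562 .150
```

```text
22.85 [0.5622 0.1488 0.1468] [-7.73e-02  9.97e-01  1.00e-04  6.00e-04] [0.26 0.45 0.08 1.2  0.   0.1 ]
```

View pics/w12v.png

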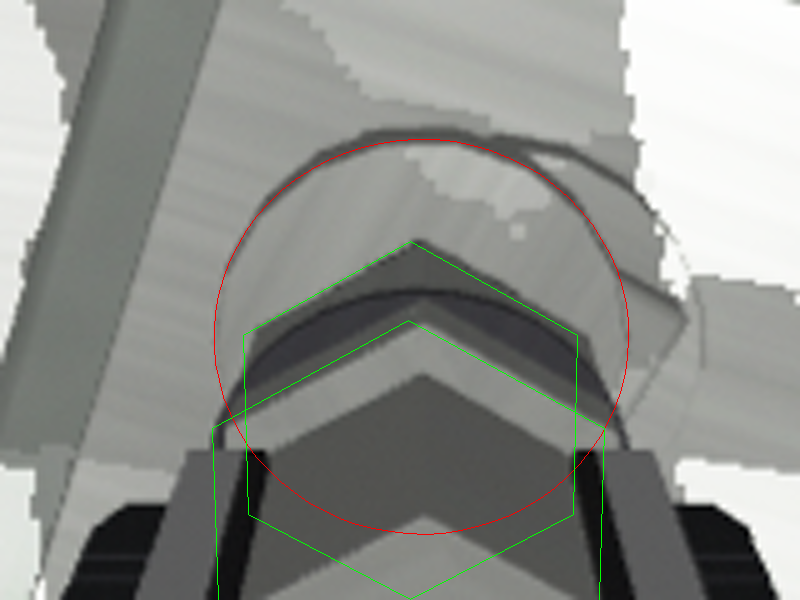

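Request:
send_rows(
  moves=[
    [0, 0, 0.005, 0],
    [0, 0, 0.004, 0],
    [0, 0, 0.003, 0],
    [0, 0, 0, 0],
  ],
)

```text
clock: 23.3
eef_pos: [0.5617, 0.1489, 0.134]
tool_rot: [-0.077, 0.997, -0.0, 0.0]
ft_force: [-1.6, -0.6, 0.4]
grip_width: 0.027
```

Request:
send_rows(
  moves=[
    [0, 0, 0.002, 0],
    [0, 0, 0.001, 0],
    [0, 0, 0, 0],
  ],
)

```text
clock: 23.6
eef_pos: [0.5619, 0.149, 0.1339]
tool_rot: [-0.077, 0.997, 0.0, 0.001]
ft_force: [-6.2, -1.2, 13.4]
grip_width: 0.0273
```

Request:
send_rows(
  moves=[
    [0, 0, 0.002, 0],
    [0, 0, 0, 0],
  ],
)

```text
clock: 23.8
eef_pos: [0.562, 0.149, 0.1338]
tool_rot: [-0.077, 0.997, 0.0, 0.002]
ft_force: [-8.6, -2.7, 22.7]
grip_width: 0.027
```

Request:
send_rows(
  moves=[
    [0, 0, -0.018, 0],
    [0, 0, -0.03, 0],
    [0.0015, -0.0334, 0, 0],
    [0.0015, -0.0334, 0, 0],
    [0.0015, -0.0334, 0, 0],
    [0.0015, -0.0334, 0, 0],
    [0.0015, -0.0334, 0, 0],
    [0.0015, -0.0334, 0, 0],
    [0.0015, -0.0334, 0, 0],
    [0.0015, -0.0334, 0, 0],
    [0.0012, -0.0338, 0, 0],
    [0, 0, 0.035, 0],
    [0, 0, 0.035, 0],
    [0, 0, 0.035, 0],
    [0, 0, 0.027, 0],
    [0, 0, 0.004, 0],
    [0, 0, 0, 0],
    [0, 0, 0, 0],
  ],
)

```text
clock: 25.6
eef_pos: [0.596, -0.1505, 0.042]
tool_rot: [-0.078, 0.997, -0.0, 0.001]
ft_force: [0.5, 0.2, -2.5]
grip_width: 0.0271
```

Request:
send_rows(
  moves=[
    [0, 0, 0.001, 0],
    [0, 0, 0.001, 0],
    [0, 0, 0, 0],
  ],
)

```text
clock: 25.9
eef_pos: [0.5955, -0.1504, 0.0394]
tool_rot: [-0.078, 0.997, -0.0, 0.0]
ft_force: [-0.2, 0.5, -2.9]
grip_width: 0.0269
```

Request:
send_rows(
  moves=[
    [0, 0, 0.001, 0],
    [0, 0, 0.001, 0],
    [0, 0, 0, 0],
  ],
)

```text
clock: 26.2
eef_pos: [0.5955, -0.1504, 0.0377]
tool_rot: [-0.078, 0.997, -0.0, 0.0]
ft_force: [-0.1, 0.6, 3.4]
grip_width: 0.027
```

Request:
send_rows(
  moves=[
    [0, 0, 0, 0],
    [0, 0, 0, 0],
    [0, 0, 0, 0],
    [0, 0, 0, 0],
    [0, 0, 0, 0],
    [0, 0, -0.02, 0],
    [0, 0, -0.03, 0],
    [0, 0, -0.035, 0.72],
    [0, 0, -0.035, 0.72],
    [0, 0, 0, 0.72],
    [0, 0, 0, 0.72],
    [0.018, -0.0276, 0, 0],
    [0.018, -0.0276, 0, 0],
    [0.018, -0.0276, 0, 0],
    [0, 0, 0, 0],
    [0, 0, 0, 0],
  ],
  claw=1,
)

```text
clock: 27.8
eef_pos: [0.5305, -0.2259, 0.157]
tool_rot: [0.067, 0.998, 0.0, 0.0]
ft_force: [0.5, 0.1, 0.5]
grip_width: 0.0858
```

```bash
python3 shot.py w13; python3 - <<'E'
from h import *
i=cv2.imread("pics/w13.png"); crop(i,270,150,120,90,6.5,"pics/w13c.png")
E
```

```text
27.8 [ 0.5305 -0.2259  0.157 ] [6.720e-02 9.977e-01 2.000e-04 3.000e-04] [-0.4   0.43  0.08  1.22  0.   -0.27]
```

View pics/w13.png

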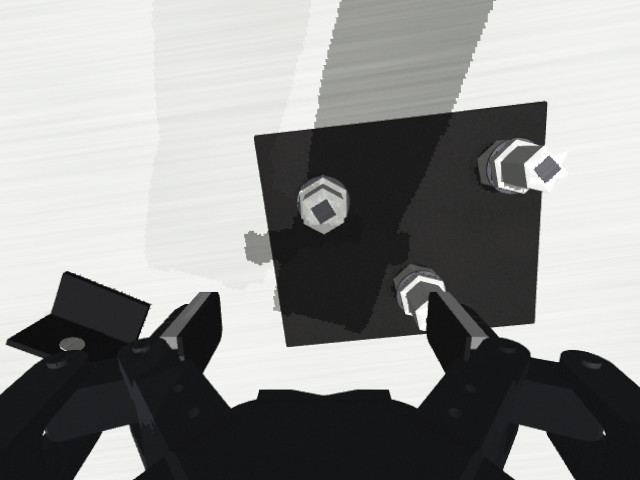

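View pics/w13c.png

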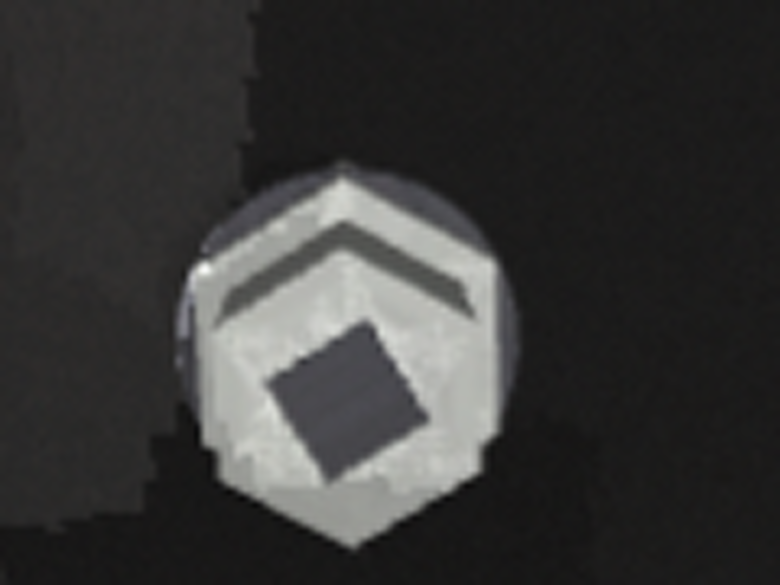

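Both tried sockets stand upright on the mat. The third has its head corners at about (215,325), (218,478), (353,550), (483,470), (475,318) and (345,250) in the crop.

```bash
python3 - <<'E'
from hexm import *
hexmeas("w13",[(214,325),(219,478),(353,550),(483,470),(476,318),(345,250)],(270,150),6.5,.066)
E
```

```text
[ 0.506  -0.2221  0.066 ] r [16.3 16.3 16.5 16.4 16.1 15.9] normals mod60 [22.9 23.8 24.  24.5 25.3 23.6]
```

Request:
send_rows(
  moves=[
    [0, 0, 0, -0.3],
    [0.0124, 0, 0, 0],
    [0.0124, 0, 0, 0],
    [0, 0, 0.03, 0],
    [0, 0, 0.03, 0],
    [0, 0, 0.03, 0],
    [0, 0, 0.018, 0],
    [0, 0, 0.01, 0],
    [0, 0, 0, 0],
    [0, 0, 0, 0],
  ],
)

```text
clock: 28.85
eef_pos: [0.507, -0.2227, 0.0394]
tool_rot: [0.051, 0.999, -0.0, 0.001]
ft_force: [0.0, -0.4, 0.4]
grip_width: 0.0857
```

Request:
send_rows(
  moves=[
    [0.0006, 0, 0.001, 0],
    [0, 0, 0, 0],
  ],
)

```text
clock: 29.05
eef_pos: [0.5062, -0.223, 0.0389]
tool_rot: [0.051, 0.999, -0.0, 0.001]
ft_force: [0.2, -0.3, 0.5]
grip_width: 0.0852
```

Request:
send_rows(
  moves=[
    [0, 0, 0, 0],
    [0, 0, 0, 0],
    [0, 0, 0, 0],
    [0, 0, 0, 0],
    [0, 0, 0, 0],
  ],
  claw=-1,
)

```text
clock: 29.55
eef_pos: [0.5057, -0.2229, 0.0381]
tool_rot: [0.051, 0.999, -0.0, 0.0]
ft_force: [-0.5, -0.5, 1.9]
grip_width: 0.0268
```

Request:
send_rows(
  moves=[
    [0, 0, -0.01, 0],
    [0, 0, -0.03, 0],
    [0, 0, -0.035, -0.64],
    [0, 0, -0.035, -0.64],
    [0, 0, -0.03, -0.64],
    [0, 0, 0, -0.65],
    [-0.0103, 0.0326, 0, 0],
    [-0.0103, 0.0326, 0, 0],
    [-0.0103, 0.0326, 0, 0],
    [-0.0103, 0.0326, 0, 0],
    [-0.0103, 0.0326, 0, 0],
    [-0.0103, 0.0326, 0, 0],
    [-0.0103, 0.0326, 0, 0],
    [-0.0103, 0.0326, 0, 0],
    [-0.0103, 0.0326, 0, 0],
    [-0.0103, 0.0326, 0, 0],
    [-0.0101, 0.0326, 0, 0],
    [0, 0, 0, 0],
  ],
)

```text
clock: 31.35
eef_pos: [0.5621, 0.1532, 0.1777]
tool_rot: [-0.08, 0.997, 0.001, 0.0]
ft_force: [0.1, -0.9, -2.1]
grip_width: 0.0266
```

Request:
send_rows(
  moves=[
    [0, 0, 0.018, 0],
    [0, 0, 0.013, 0],
    [0, 0, 0, 0],
    [0, 0, 0, 0],
    [0, 0, 0, 0],
  ],
)

```text
clock: 31.85
eef_pos: [0.5626, 0.1487, 0.1478]
tool_rot: [-0.077, 0.997, 0.0, 0.001]
ft_force: [-0.1, 0.4, -1.4]
grip_width: 0.0267
```

```bash
python3 shot.py w14;python3 ov.py w14 .562 .150
```

```text
31.85 [0.5626 0.1487 0.1478] [-7.68e-02  9.97e-01  1.00e-04  6.00e-04] [ 0.26  0.45  0.08  1.2  -0.    0.1 ]
```

View pics/w14v.png

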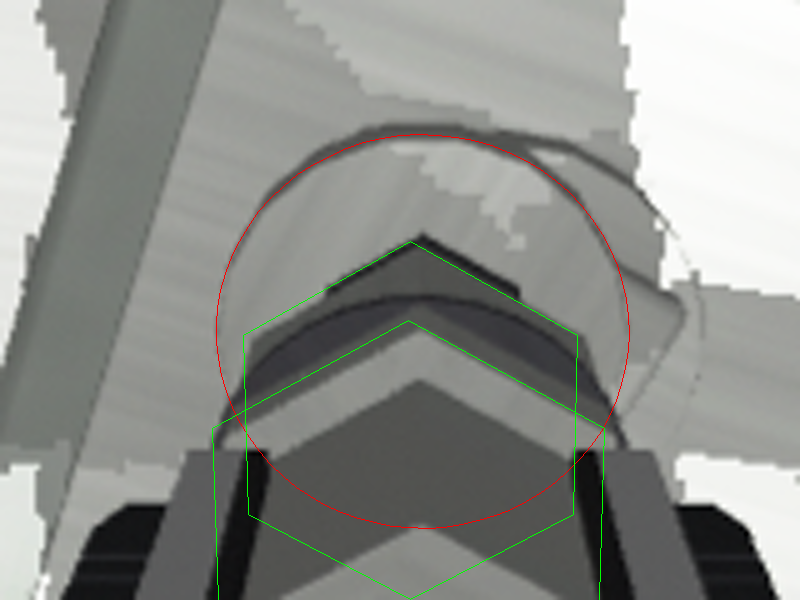

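Request:
send_rows(
  moves=[
    [0.001, 0, 0, 0],
    [0, 0, 0.005, 0],
    [0, 0, 0.004, 0],
    [0, 0, 0.003, 0],
    [0, 0, 0, 0],
  ],
)

```text
clock: 32.4
eef_pos: [0.5605, 0.1487, 0.1339]
tool_rot: [-0.077, 0.997, -0.0, -0.001]
ft_force: [0.3, 0.1, -2.3]
grip_width: 0.0271
```

Request:
send_rows(
  moves=[
    [0, 0, 0.002, 0],
    [0, 0, 0.002, 0],
    [0, 0, 0, 0],
  ],
)

```text
clock: 32.7
eef_pos: [0.5609, 0.1488, 0.1305]
tool_rot: [-0.077, 0.997, -0.0, -0.0]
ft_force: [-0.3, 0.0, -2.2]
grip_width: 0.0274
```

It is going past the nut's top (TCP below 0.134 with no force). I'll continue down.

Request:
send_rows(
  moves=[
    [0, 0, 0.003, 0],
    [0, 0, 0.002, 0],
    [0, 0, 0, 0],
  ],
)

```text
clock: 33.0
eef_pos: [0.5608, 0.1487, 0.1253]
tool_rot: [-0.077, 0.997, -0.0, -0.0]
ft_force: [-0.4, 0.1, -2.2]
grip_width: 0.0271
```

Request:
send_rows(
  moves=[
    [0, 0, 0.003, 0],
    [0, 0, 0.001, 0],
    [0, 0, 0, 0],
  ],
)

```text
clock: 33.3
eef_pos: [0.5609, 0.1488, 0.1215]
tool_rot: [-0.077, 0.997, -0.0, -0.0]
ft_force: [-0.2, 0.1, -2.0]
grip_width: 0.027
```

Request:
send_rows(
  moves=[
    [0, 0, 0.002, 0],
    [0, 0, 0, 0],
  ],
)

```text
clock: 33.5
eef_pos: [0.5615, 0.1489, 0.1202]
tool_rot: [-0.077, 0.997, 0.0, 0.0]
ft_force: [-0.1, 0.3, -0.6]
grip_width: 0.027
```

Request:
send_rows(
  moves=[
    [0, 0, 0.001, 0],
    [0, 0, 0.001, 0],
    [0, 0, 0, 0],
    [0, 0, 0, 0],
  ],
)

```text
clock: 33.9
eef_pos: [0.5615, 0.1489, 0.1201]
tool_rot: [-0.077, 0.997, 0.0, 0.001]
ft_force: [-3.4, -1.3, 10.0]
grip_width: 0.0269
```

```bash
python3 shot.py w15;python3 - <<'E'
from h import *
i=cv2.imread("pics/w15.png"); a=cv2.resize(i,(400,300))
s,_=cams.camera("scene"); s=cv2.resize(np.clip(s[150:330,200:500]*1.4,0,255).astype('uint8'),None,fx=2.6,fy=2.6)
cv2.imwrite("pics/s15.png",s)
t,_=cams.camera("top"); t=np.clip(t*1.6,0,255).astype('uint8'); crop(t,130,140,280,170,2.8,"pics/t15.png")
o=monitor.get_obs(); print(o['ft_force'],o['grip_width'],o['clock'])
E
```

```text
33.9 [0.5615 0.1489 0.1201] [-7.70e-02  9.97e-01  2.00e-04  1.10e-03] [0.26 0.47 0.03 1.14 0.   0.11]
[-3.11972872 -1.0468179   8.59449992] 0.02650350096747502 34.05
```

View pics/w15.png

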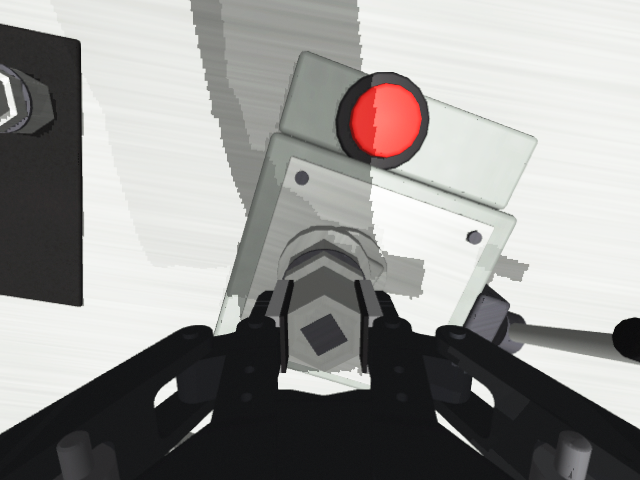

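View pics/s15.png

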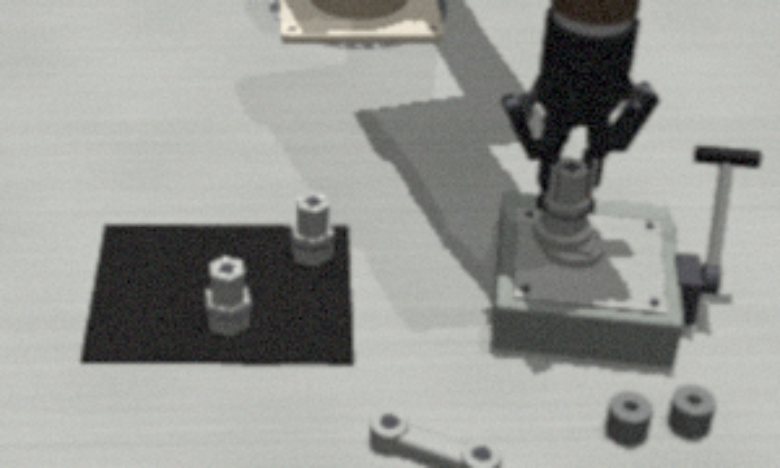

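View pics/t15.png

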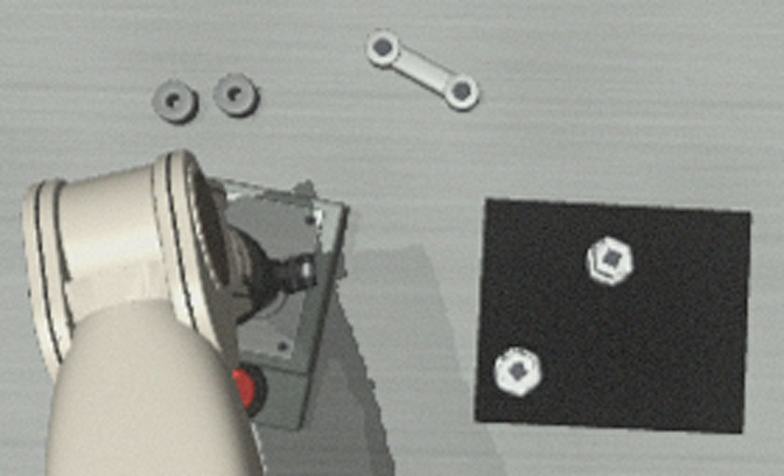

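```bash
python3 -c "
from workcell import order
print(order.job_done())"
```

```text
the job is handed in; nothing more can be done
None
```

The job is handed in at about 34 s: the lever is locked and returned, and the third socket I tried is the one that fits. It is still gripped and seated on the nut.

- **Lever:** I pushed it over with shut fingers until the tool stopped advancing and the force reached 14 N. I then followed it back. The top picture afterwards showed it exactly where it rested at the start.
- **Sockets that did not fit:** The first two (the one nearest the press, then the rear one) stopped on the nut's top with the TCP at 0.134 m and about 20 N. I retried the first after correcting an offset of about 1 mm, with the same result. Both went back upright on the mat.
- **Fitting socket:** The third slid down with no resistance to a TCP height of 0.120 m. That is 14 mm lower than the others, which puts its mouth on the flange. There it met the flange firmly with about 10 N, and the gripper opening still read 27 mm.
- **Last checks:** In the final pictures the lever is at rest, the two other sockets are upright, and the loose parts I could see (rollers and knee link) look unmoved. I never went near the red button.
- **Disagreement:** The wrist camera places a gripped socket about 1.2 mm to one side of the TCP. I allowed for this in the later tries.

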